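# Preload a carton in the bench press with its coarse and fine knobs

## Task

Preload the small carton that stands in the bench press. Turn the large lower knob clockwise until the foot has just come down onto the carton (the gauge pointer has left its rest pin but is not yet half way to the first long mark), then turn the small upper knob clockwise, which finely raises the platen under the carton, until the pointer stands between the two long marks, and let go. Do not crush the carton: the pointer must never reach the second pin; and leave the carton where it stands.

Things in the scene. Friction and masses are not known exactly. Their poses are not given: they have to be found in the camera images.
- knob_axis (a point): Point on the vertical common axis of the two knobs on top of the grey bench press, at the top face of the small knob, 211 mm above the worktop; fixed to the press, z up, x from the gauge to the column. Both knobs are round, ribbed and stay where left. The top of the press arm lies 61 mm below this point (36 mm neck between); nothing but the knobs stands above the arm.
- coarse (a joint): Large lower knob, black, 56 mm across, 20 mm high (29 to 49 mm below knob_axis). Angle in rad, growing clockwise seen from above; starts between 0 and 0.9, stops at -0.5 and 4.0. One rad lowers the foot and its gauge by 8 mm. Takes 0.15 N m to turn, plus 0.008 N m for every N on the foot.
- fine (a joint): Small upper knob, steel, 26 mm across, 28 mm high (0 to 28 mm below knob_axis). Angle in rad, growing clockwise seen from above; starts at 0, stops at -3.0 and 9.0. One rad raises the platen under the carton by 0.75 mm. Takes 0.04 N m to turn. The knobs turn independently.
- gauge (a joint): Pointer (24 mm) of the dial gauge, white face 62 mm across tilted 45 deg, rides with the foot in front of the press: force on the carton, 0.2 rad per N, clockwise seen from in front. 0 N at the rest pin, left. Ticks each 1 N, long thick marks near the top at 8 N (1.6 rad) and 10 N (2.0), limit pin at right (2.88). Foot bearing: 1 rad of small knob adds about 0.6 rad, 1 rad of large knob 6.4.
- carton: Small white carton with a brown tape strip, 60 x 85 x 35 mm, loose on the aluminium platen under the round steel press foot (36 mm across, on the knob axis, sprung at 4 N per mm); origin at the centre of its underside, z up. The foot's stem is clamped at a different length each time: 6 to 19 mm lie between carton and foot at the start, so only the gauge tells when they meet.
There are look-alikes about, which are no part of the job. What is shaped like the carton but turquoise or yellow is not meant.

How it is judged:
By the outcome, as a careful person would: the job done as asked, in the order asked, and still so for the second after the job is handed in, with the robot touching nothing.
It also fails if it takes over 61 s, if anything falls off the work surface, if the arm or the gripper's body presses on something with over 40 N, if the wrist force passes 120 N, or if a joint passes its speed limit or range.

## Robot

A 6-joint arm with a two-finger parallel gripper is mounted at the origin on a cart in front of the work surface, level with it; the furniture and walls round the work are solid. World frame = base frame: x ahead of the robot, y to its left, z up, the work surface at z = 0. Lengths are in mm, angles in rad, forces in N, time in s.
With the tool pointing down it reaches from about 275 to 750 mm from the base axis. Payload 10.2 kg.
Tool frame: the origin (TCP) lies at the very end of the fingers, on their centre line; the grasp point (between the pads) lies 19 mm behind it; z points along the fingers, y is the line along which they close (so a half turn about z gives the same grasp; the last joint's range is limited). The gripper opens to 85 mm and grips with 20 to 120 N. Pads are 22 mm wide; open, the fingers measure 114 mm over their backs; the gripper's body (76 mm by 85 mm) begins 54 mm behind the grasp point. The pads swing forward as they close: fully open they stand 13 mm farther back than shut.
Start: joints at [1.083, 0.313, 1.498, -0, 1.331, -0.223], TCP at [137.414, 506.704, 231.294] pointing down, gripper open.
Joint ranges: [-2.94, 2.94], [-0.97, 2.17], [0.19, 2.56], [-1.23, 4.37], [0.02, 3.11], [-2.88, 2.88]. Speed limits (rad/s): [2.39, 2.39, 3.01, 3.14, 3.14, 3.14].

## Interface

Orientations are given as a unit quaternion [w, x, y, z].
In Python, from rig import ctrl, optics gives the robot as it stands. The module is installed in compiled form; this text tells all that it offers.
- The arm moves only by the shell command python3 -m handwheel 'ROWS' [FORCE]. ROWS is JSON, a list that holds one entry, the list of rows, each a list of 5 numbers: the gripper command: -1 is fully open, 1 is shut, values between are in proportion, then the shift along the world's x, y, z in units of 50 mm (1.0 is 50 mm), then the turn about the world's z in units of 8 degrees (1.0 is 8 degrees). In form: [[[gripper, tx, ty, tz, twist], ...]]. A call has 1 to 10 rows; each row shifts and turns the commanded pose from where the row before left it; what a row does not reach is not made up. A row lasts 1/10 s, in which the tool goes at most 50 mm and 8.59 degrees, less where a joint would pass 70% of its speed; a pose out of reach is approached as far as the arm can. A call is refused whole if a number of a shift passes 1 or a number of a turn 1, either way. A call with a gripper value outside its range is refused whole. The fingers move at their own pace and stop on an object; FORCE is the grip in N (left out, the last holds). Time passes only in rows, so rows that do not move let the fingers close. It gives the time, the measured TCP pose, the force, the opening and the grip force at its end, in the units of the state.
- ctrl.sense(): the state, without advancing time (a new reading comes with each control period).
- optics.capture(name): name is "side" or "top" or "wrist"; returns a dict with "img" (480x640x3 uint8, blue, green, red), "K" (3x3 intrinsics, pixels), "R" (3x3) and "t" (3): a world point X has camera coordinates R X + t. Camera axes: x right, y down, z forward; pixel columns grow to the right and rows downward; lengths in mm; the calibration is good to about 2 mm. A picture is of the moment at which its call begins. There is no depth.
- ctrl.finish_job(): hands the job in; it is judged then, once.
The state is a dict: "time_s": time; "joints": joint angles; "dq": joint speeds; "tau": joint torques, N m; "eef_pos": TCP position; "ee_rot": TCP orientation; "force": force on the tool from outside, world axes, zero at the start; "wrist_torque": the same for the moment, N m; "grip_width": opening from 0.0 (shut) to 1.0 (fully open); "grip_force": force on a finger pad.
Only numpy, scipy, OpenCV 4.12 (cv2) and the standard library are available. Lean on these libraries where they do the work, as an engineer would, in place of code of your own. Each camera call takes 0.05 s, during which the arm holds its last target. There are 200 camera calls.

## Working session

There is one attempt and no reset: what is moved stays moved. The work goes in short steps, Python scripts to look and compute and a shell command to move; the robot and the scene stay as the last step left them, time stands still between calls to the robot, and variables do not carry over. Pictures are saved under pics/ and viewed, at most 10 in all, crops included, and the job is handed in when it is done.

```bash
mkdir -p pics
python3 - <<'E'
from rig import ctrl, optics
import cv2,numpy as np
a=optics.capture("side");b=optics.capture("top")
for n,c in(("side",a),("top",b)):
    cv2.imwrite(f"pics/{n}0.png",c["img"]);print(n,c["K"].tolist(),np.round(c["R"],4).tolist(),c["t"].tolist())
    np.savez(n+".npz",**c)
print(ctrl.sense())
E
```

```text
side [[506.249977158289, 0.0, 316.3801531865051], [0.0, 506.249977158289, 245.0408061807455], [0.0, 0.0, 1.0]] [[0.9443, 0.3289, -0.0122], [0.2786, -0.8185, -0.5024], [-0.1753, 0.471, -0.8646]] [-532.5882551132847, -72.71480589814037, 1056.1120422126698]
top [[448.9491562004033, 0.0, 316.9091586162616], [0.0, 448.9491562004033, 238.5831785285372], [0.0, 0.0, 1.0]] [[-0.0279, -0.9996, 0.0058], [-0.9922, 0.027, -0.1213], [0.1211, -0.0092, -0.9926]] [40.87897253229501, 570.4876307703037, 908.6192258066574]
{'time_s': 0.1, 'joints': array([ 1.08259514e+00,  3.13380996e-01,  1.49836189e+00,  7.23732863e-06,
        1.33101012e+00, -2.23434017e-01]), 'dq': array([-7.04533440e-04, -2.48673158e-04, -2.11119935e-03,  1.10773712e-05,
        1.52341723e-03, -6.49291403e-04]), 'tau': array([ 2.34065388e-03, -4.12898326e+01, -2.60141748e+01, -2.27274772e-04,
        2.98749714e-03,  2.58580506e-06]), 'eef_pos': array([137.29970468, 506.48750254, 230.79869149]), 'ee_rot': array([-2.05402727e-04,  1.31998076e-01,  9.91249803e-01, -5.42610448e-04]), 'force': array([ 0.75497505,  0.23626958, -0.50762282]), 'wrist_torque': array([ 0.0185439 , -0.01117247, -0.00506336]), 'grip_force': 0.0, 'grip_width': 0.9936508965746501}
```

View pics/side0.png

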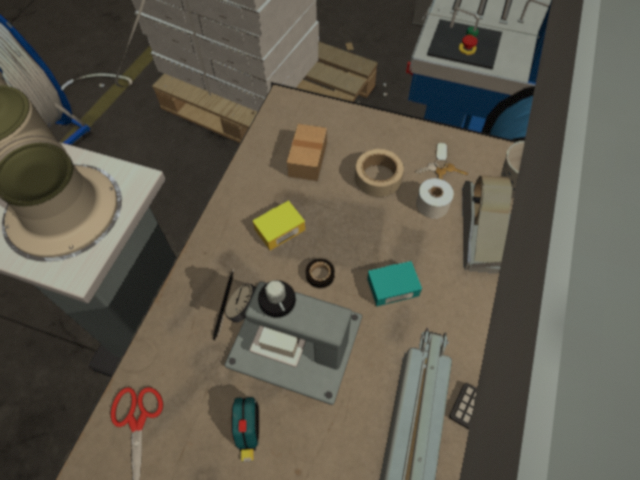

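View pics/top0.png

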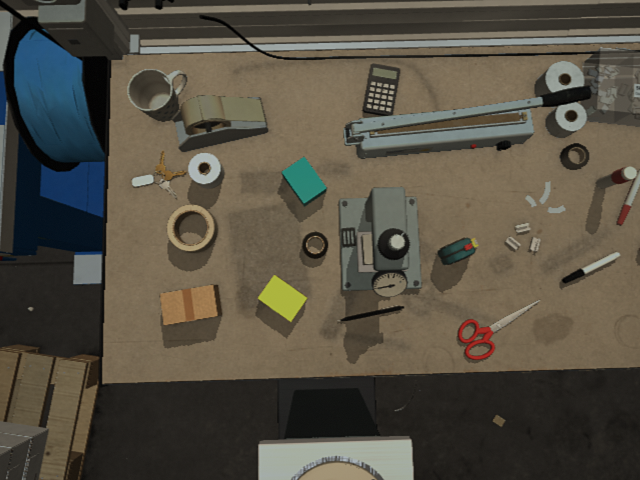

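The press is the grey device: knobs at top (397,241) and side (277,293). The gauge is at top (389,284) and the column is toward row 200. The white carton sits on the platen at side (278,342). The turquoise box at top (304,180) and the yellow box at (282,298) are look-alikes. I'll confirm this in one enlarged crop.

Run:
```python
import cv2,numpy as np
a=np.load("side.npz")["img"];b=np.load("top.npz")["img"]
A=cv2.resize(a[260:380,215:335],(400,400),interpolation=cv2.INTER_CUBIC)
B=cv2.resize(b[220:300,350:430],(400,400),interpolation=cv2.INTER_CUBIC)
cv2.imwrite("pics/c1.png",np.hstack([A,B]))
```

```text
(no output)
```

View pics/c1.png

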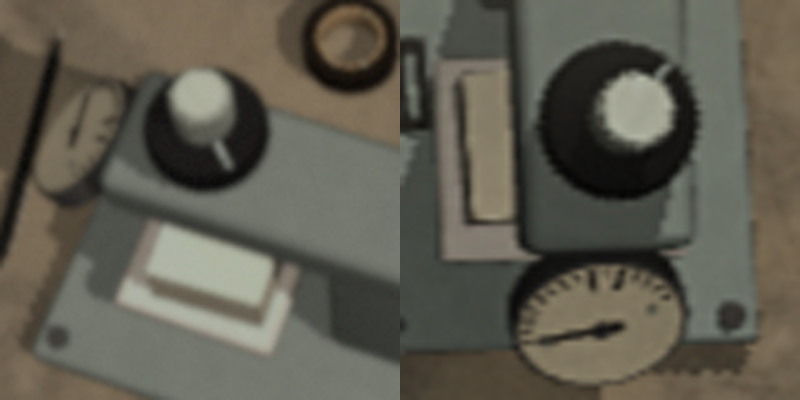

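```bash
cat > h.py <<'E'
import numpy as np
def cam(c):
    P=c["K"]@np.c_[c["R"],c["t"]]; return P
def onz(c,uv,z):
    d=c["R"].T@np.linalg.solve(c["K"],[*uv,1]); o=-c["R"].T@c["t"]; return o+d*(z-o[2])/d[2]
def px(c,X):
    v=cam(c)@[*X,1]; return v[:2]/v[2]
E
python3 - <<'E'
import numpy as np,cv2
from h import *
s=dict(np.load("side.npz"));t=dict(np.load("top.npz"))
print("cams",[(-c["R"].T@c["t"]).round() for c in(s,t)])
X=cv2.triangulatePoints(cam(s),cam(t),np.array([[275.9],[285.7]]),np.array([[398.4],[241.2]]));print((X[:3]/X[3]).ravel())
print(onz(s,(275.9,285.7),211),onz(t,(398.4,241.2),211))
# coarse knob centre: top-crop disc ~ (618,120)
print("coarse",onz(t,(350+218/5,220+120/5),182))
k=onz(t,(398.4,241.2),211);print("gauge",onz(t,(350+205/5,220+328/5),165))
# arm edges
for p in((518,245),(692,245),(516,0),(686,0)):print(onz(t,(350+(p[0]-400)/5,220+p[1]/5),150).round(1))
E
```

```text
cams [array([ 708., -382.,  870.]), array([457.,  34., 971.])]
[ 542.425689   -109.56037589  218.8811565 ]
[ 541.75807294 -105.48689066  211.        ] [ 541.60423099 -112.03653462  211.        ]
coarse [ 540.07547972 -108.85468407  182.        ]
gauge [ 467.267918   -103.64354186  165.        ]
[498.5 -75.8 150. ]
[ 496.7 -139.5  150. ]
[589.2 -79.  150. ]
[ 587.5 -142.   150. ]
```

```bash
python3 -m handwheel '[[[-1,0.3,-0.4,0.5,0],[-1,0.4,-0.6,0.5,0],[-1,0.4,-0.6,0.4,0],[-1,0.4,-0.6,0,0],[-1,0.4,-0.6,0,0],[-1,0.4,-0.6,0,0],[-1,0.4,-0.6,0,0],[-1,0.4,-0.6,0,0],[-1,0.4,-0.6,0,0],[-1,0.4,-0.6,0,0]]]' && python3 -m handwheel '[[[-1,0.4,-0.6,0,0],[-1,0.4,-0.6,0,0],[-1,0.4,-0.6,0,0],[-1,0.4,-0.6,0,0],[-1,0.4,-0.6,0,0],[-1,0.4,-0.6,0,0],[-1,0.4,-0.6,0,0],[-1,0.4,-0.6,0,0],[-1,0.4,-0.6,0,0],[-1,0.4,-0.6,0,0]]]'
python3 - <<'E'
from rig import ctrl, optics
import cv2,numpy as np
from h import *
c=optics.capture("wrist");s=optics.capture("side");t=optics.capture("top")
np.savez("w1.npz",**c)
cv2.imwrite("pics/w1.png",np.hstack([cv2.resize(i,(400,300),interpolation=cv2.INTER_AREA) for i in(c["img"],s["img"])]))
q=ctrl.sense();print(q["eef_pos"],q["joints"],(-c["R"].T@c["t"]).round(),c["R"].round(2),px(c,(541,-109.5,211)),px(c,(467,-104,165)))
E
```

```text
time_s: 1.1
eef_pos: [332.8, 215.4, 301.2]
ee_rot: [-0.0, 0.132, 0.991, -0.0]
force: [0.6, 0.6, -0.5]
grip_width: 1.002
grip_force: 0.0
time_s: 2.1
eef_pos: [532.9, -84.7, 300.9]
ee_rot: [-0.0, 0.132, 0.991, 0.0]
force: [0.1, 0.2, -1.0]
grip_width: 0.999
grip_force: 0.0
[532.69409259 -84.59392631 300.15285446] [-3.74800853e-01  3.07802838e-01  1.32642843e+00 -3.51844665e-05
  1.50938342e+00 -1.67869367e+00] [468. -68. 444.] [[ 0.26  0.96  0.  ]
 [ 0.93 -0.25  0.26]
 [ 0.25 -0.07 -0.96]] [293.48578649 262.15755263] [277.59108763 150.63311416]
```

View pics/w1.png

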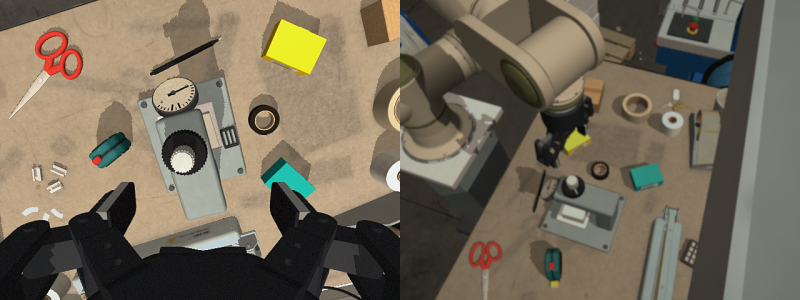

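The wrist view shows the press clearly: small knob top at about (293,256) full-resolution px, and a readable gauge at (280,155). I'll refine the axis from the bright knob disc and the black disc.

Run:
```python
import numpy as np,cv2
from h import *
c=dict(np.load("w1.npz"));g=cv2.cvtColor(c["img"],cv2.COLOR_BGR2GRAY)
cv2.imwrite("pics/w1c.png",np.hstack([cv2.resize(g[195:295,245:345],(400,400),interpolation=cv2.INTER_CUBIC),cv2.resize(g[110:190,240:320],(400,400),interpolation=cv2.INTER_CUBIC)]))
k=px(c,(541,-109.5,211));print(k,px(c,(551,-109.5,211))-k,px(c,(541,-99.5,211))-k,px(c,(541,-109.5,182)))
```

```text
[293.48578649 262.15755263] [ 4.10824567 13.20083684] [14.04943952 -3.64200078] [296.59183524 249.55847253]
```

View pics/w1c.png

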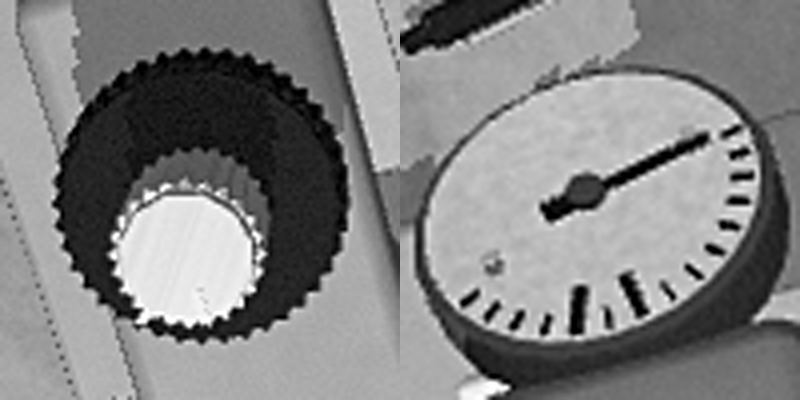

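Gauge pointer is at the rest pin, at crop right (705,135). The axis is about (540,-110). Next I'll go over it, turn 48° ccw and descend.

```bash
python3 -m handwheel '[[[-1,0.15,-0.5,0,1],[-1,0,0,0,1],[-1,0,0,-0.3,1],[-1,0,0,-0.4,1],[-1,0,0,-0.4,1],[-1,0,0,-0.4,1],[-1,0,0,-0.3,0],[-1,0,0,0,0]]]'
python3 - <<'E'
from rig import ctrl, optics
import cv2,numpy as np
from h import *
c=optics.capture("wrist")
cv2.imwrite("pics/w2.png",c["img"]);q=ctrl.sense();print(q["eef_pos"],q["joints"],q["force"],px(c,(540,-110,211)))
E
```

```text
time_s: 3.05
eef_pos: [538.8, -107.0, 209.6]
ee_rot: [-0.002, -0.283, 0.959, 0.001]
force: [0.4, -0.9, 0.3]
grip_width: 0.998
grip_force: 0.0
[ 539.40378861 -107.38623963  211.11960983] [-4.09643126e-01  3.84252384e-01  1.45161916e+00  1.35493721e-04
  1.30722029e+00 -2.55379247e+00] [ 0.27638192 -0.66494144  0.83919022] [316.5780838  300.26978815]
```

View pics/w2.png

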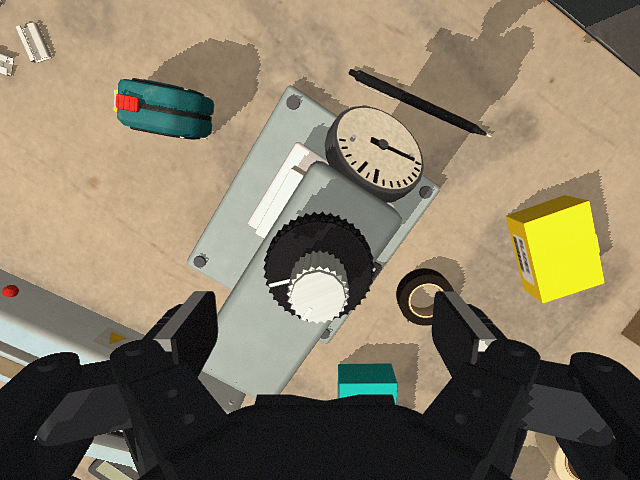

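Wrist view: knobs centred between the fingers, small top at (319,295). The gauge is at (381,145) with its pointer at rest. I'll write a gauge reader and test it here and on the earlier picture.

```bash
cat >> h.py <<'E'
import cv2
def gauge(c,a=0,verbose=False):
    """pointer angle (rad, cw from the top mark) from any camera; a = drop of the gauge in mm"""
    g=cv2.GaussianBlur(cv2.cvtColor(c["img"],cv2.COLOR_BGR2GRAY),(0,0),0.7).astype(np.float32)
    th=np.radians(-2); X=np.array([np.cos(th),np.sin(th),0]); R=np.array([np.sin(th),-np.cos(th),0])
    U=X*np.sqrt(.5)+np.array([0,0,1])*np.sqrt(.5)
    ang=np.radians(np.arange(-125,75,1)); rr=np.linspace(7,21,30); best=None
    def samp(G,A,r):
        D=G+r[None,:,None]*(np.sin(A)[:,None,None]*R+np.cos(A)[:,None,None]*U)
        v=np.c_[D.reshape(-1,3),np.ones(D.size//3)]@cam(c).T; uv=(v[:,:2]/v[:,2:]).astype(np.float32)
        return cv2.remap(g,uv[:,0].reshape(len(A),-1),uv[:,1].reshape(len(A),-1),cv2.INTER_LINEAR)
    full=np.radians(np.arange(0,360,6))
    def cost(G):   # bright inside the rim, dark body outside
        return samp(G,full,np.array([25.,27,28])).mean()-samp(G,full,np.array([33.,35])).mean()*0.5
    G0=GC-np.array([0,0,a])
    G=max((G0+i*R+j*U for i in np.arange(-6,7,1.) for j in np.arange(-6,7,1.)),key=cost)
    s=samp(G,ang,rr).mean(1); i=s.argmin(); w=slice(max(i-4,0),i+5); q=(s.max()-s[w]).clip(0)**2
    if verbose: print("G",G.round(1),"fit",round(float(cost(G))),"dark",s[i].round(),"med",np.median(s).round())
    return float((ang[w]*q).sum()/q.sum())
def read(name="wrist",a=0):
    from rig import optics
    return gauge(optics.capture(name),a,True)+ZERO
ZERO=1.8
GC=np.array([467.,-104,165])
E
python3 - <<'E'
import numpy as np,h
from rig import optics
from h import *
w=dict(np.load("w1.npz"));c=optics.capture("wrist");np.savez("w2.npz",**c);t=dict(np.load("top.npz"))
# triangulate gauge pivot between top and first two wrist views: w1 (crop 585,190), w2 (383,144), top (crop 603,327)
A=[];
for k,uv in((w,(240+185/5,110+190/5)),(c,(383,144)),(t,(350+203/5,220+327/5))):
    P=cam(k);A+=[uv[0]*P[2]-P[0],uv[1]*P[2]-P[1]]
A=np.array(A);A/=np.linalg.norm(A[:,:3],axis=1)[:,None]
G=np.linalg.lstsq(A[:,:3],-A[:,3],rcond=None)[0];print("pivot",G,A[:,:3]@G+A[:,3]);h.GC=G
for k in(w,c,t):print(gauge(k,0,True))
E
```

```text
pivot [ 465.99848108 -110.38599774  119.61207107] [ 0.24330838 -1.52102126  0.10420536 -0.92490557  0.15245906 -2.24095958]
G [ 466.7 -110.4  120.3] fit 122 dark 45.0 med 186.0
-2.024349325626065
G [ 467.4 -111.4  121. ] fit 126 dark 46.0 med 194.0
-2.0626957216497304
G [ 469.6 -107.5  123.1] fit 74 dark 68.0 med 116.0
-2.0242171403908817
```

```bash
python3 -m handwheel '[[[-1,0,-0.06,-0.3,0],[-1,0,0,-0.4,0],[-1,0,0,-0.4,0],[-1,0,0,0,0],[0.1,0,0,0,0],[0.3,0,0,0,0],[0.6,0,0,0,0],[0.8,0,0,0,0],[0.8,0,0,0,0],[0.8,0,0,0,0]]]' 30
```

```text
time_s: 4.15
eef_pos: [539.7, -110.0, 158.1]
ee_rot: [0.0, -0.283, 0.959, 0.001]
force: [-5.4, 7.8, 8.5]
grip_width: 0.619
grip_force: 31.3
```

Reader is consistent (rest ≈ -2.04 raw), and the grip is on the coarse knob. Now 32° clockwise, which is safe because 6 mm of travel is at least 43°.

```bash
sed -i 's/^ZERO=.*/ZERO=2.04/;s/^GC=.*/GC=np.array([467.,-110.5,120.5])/' h.py
python3 -m handwheel '[[[0.8,0,0,0,-1],[0.8,0,0,0,-1],[0.8,0,0,0,-1],[0.8,0,0,0,-1],[0.8,0,0,0,0]]]'
python3 - <<'E'
from h import *
from rig import ctrl,optics
c=optics.capture("wrist");cv2.imwrite("pics/w3.png",c["img"])
for a in(0,4.5):print(gauge(c,a,True)+ZERO)
q=ctrl.sense();print(q["joints"][5],q["force"],q["wrist_torque"])
s=optics.capture("side");print("side",gauge(s,4.5,True)+ZERO)
E
```

```text
time_s: 4.65
eef_pos: [539.7, -110.1, 158.1]
ee_rot: [0.0, -0.005, 1.0, 0.001]
force: [-6.4, 7.7, 8.7]
grip_width: 0.621
grip_force: 31.3
G [ 467.  -111.5  120.5] fit 140 dark 37.0 med 221.0
0.015833012062134166
G [ 467.  -111.5  116. ] fit 144 dark 41.0 med 221.0
-0.001387859240051359
-1.9997739557865262 [-5.71114415  7.68928316  8.79407369] [ 1.27778543  0.9705144  -0.1219293 ]
G [ 471.1 -113.6  120.2] fit 58 dark 81.0 med 103.0
side 0.03226609346388276
```

View pics/w3.png

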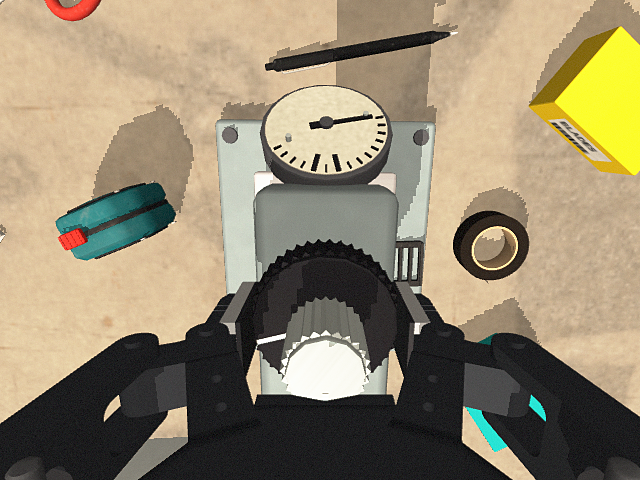

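Wrist view: pads grip the large knob and its mark (270,340) turned with the tool. The gauge at (326,125) is at rest. Now 5° steps (≤0.56 rad of pointer each), each gated by a gauge reading.

```bash
cat > chk.py <<'E'
import sys
from h import *
g=read("wrist",float(sys.argv[1]));print("GAUGE",round(g,3),flush=True)
sys.exit(not(-0.12<g<0.10))
E
H="python3 -m handwheel"
$H '[[[0.8,0,0,0,-1],[0.8,0,0,0,0]]]' >/dev/null && python3 chk.py 5.5 &&
$H '[[[0.8,0,0,0,-0.6],[0.8,0,0,0,0]]]' >/dev/null && python3 chk.py 6.2 &&
$H '[[[0.8,0,0,0,-0.6],[0.8,0,0,0,0]]]' >/dev/null && python3 chk.py 7 &&
$H '[[[0.8,0,0,0,-0.6],[0.8,0,0,0,0]]]' >/dev/null && python3 chk.py 7.6 &&
$H '[[[0.8,0,0,0,-0.6],[0.8,0,0,0,0]]]' >/dev/null && python3 chk.py 8.3 &&
$H '[[[0.8,0,0,0,-0.6],[0.8,0,0,0,0]]]' && python3 chk.py 9
python3 -c "
from rig import ctrl
q=ctrl.sense();print(q['joints'][5],q['force'],q['wrist_torque'])"
```

```text
G [ 467.  -110.5  115. ] fit 131 dark 41.0 med 202.0
GAUGE -0.019
G [ 467.  -110.5  114.3] fit 134 dark 42.0 med 204.0
GAUGE -0.019
G [ 467.  -110.5  113.5] fit 146 dark 48.0 med 223.0
GAUGE -0.019
G [ 467.  -110.5  112.9] fit 147 dark 45.0 med 223.0
GAUGE -0.018
G [ 467.  -110.5  112.2] fit 148 dark 47.0 med 222.0
GAUGE 0.226
-1.5255167941557255 [-7.12635259  7.07452887  8.85965914] [ 1.26369419  0.97749997 -0.15030268]
```

```bash
H="python3 -m handwheel"
$H '[[[0.8,0,0,0,-0.12],[0.8,0,0,0,0]]]' >/dev/null; python3 chk.py 8.5
$H '[[[0.3,0,0,0,0],[-0.3,0,0,0,0],[-1,0,0,0,0],[-1,0,0,0,0],[-1,0,0,0,0],[-1,0,0,0,0]]]'; python3 chk.py 8.5
$H '[[[-1,0,0,0.3,0],[-1,0,0,0.3,0],[-1,0,0,0,1],[-1,0,0,0,1],[-1,0,0,0,1],[-1,0,0,0,1],[-1,0,0,0,1],[-1,0,0,0,1],[-1,0,0,0,1],[-1,0,0,0,1]]]'
$H '[[[-1,0,0,0,0]]]' >/dev/null
python3 - <<'E'
from h import *
from rig import ctrl,optics
c=optics.capture("wrist");np.savez("w4.npz",**c);print("GAUGE",gauge(c,8.5,True)+ZERO)
cv2.imwrite("pics/w4.png",c["img"])
q=ctrl.sense();print(q["eef_pos"],q["joints"][5],q["force"]);k=px(c,(540,-110,211));print(k,px(c,(550,-110,211))-k,px(c,(540,-100,211))-k)
E
```

```text
G [ 467.  -110.5  112. ] fit 148 dark 49.0 med 222.0
GAUGE 0.314
time_s: 6.85
eef_pos: [540.0, -111.4, 156.3]
ee_rot: [0.0, 0.236, 0.972, -0.0]
force: [0.6, 0.1, -0.0]
grip_width: 0.999
grip_force: 0.0
G [ 467.  -110.5  112. ] fit 143 dark 46.0 med 213.0
GAUGE 0.314
time_s: 7.9
eef_pos: [539.9, -111.3, 186.3]
ee_rot: [-0.0, -0.317, 0.948, 0.0]
force: [-0.1, -0.4, 0.4]
grip_width: 1.003
grip_force: 0.0
G [ 467.7 -109.5  112.7] fit 129 dark 60.0 med 198.0
GAUGE 0.2611096295424655
[ 539.89959312 -111.32306598  186.256195  ] -2.6236646426089933 [-0.72624031  0.3810001   0.35017283]
[326.37679627 331.41853399] [-16.02017627  19.19688772] [21.50792329 14.37026156]
```

View pics/w4.png

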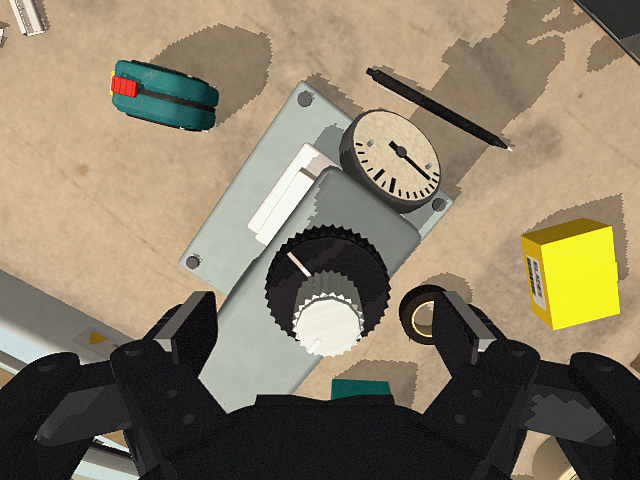

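```bash
H="python3 -m handwheel"
$H '[[[-1,-0.02,0.03,0.02,0],[-0.5,0,0,0,0],[0,0,0,0,0],[0.5,0,0,0,0],[0.8,0,0,0,0],[1,0,0,0,0],[1,0,0,0,0],[1,0,0,0,0]]]' 25; python3 chk.py 8.5
$H '[[[1,0,0,0,-1],[1,0,0,0,-1],[1,0,0,0,-1],[1,0,0,0,0]]]'; python3 chk.py 8.5
python3 -c "
from rig import ctrl
q=ctrl.sense();print(q['joints'][5],q['force'],q['wrist_torque'])"
```

```text
time_s: 8.85
eef_pos: [539.2, -110.2, 187.5]
ee_rot: [0.0, -0.314, 0.949, -0.001]
force: [2.2, -2.9, 0.7]
grip_width: 0.27
grip_force: 25.8
G [ 467.7 -109.5  112.7] fit 138 dark 64.0 med 213.0
GAUGE 0.274
time_s: 9.3
eef_pos: [539.1, -110.0, 187.5]
ee_rot: [0.0, -0.11, 0.994, -0.0]
force: [2.5, -2.7, 1.2]
grip_width: 0.275
grip_force: 25.9
G [ 467.  -111.5  112. ] fit 143 dark 52.0 med 212.0
GAUGE 0.557
-2.208862156127458 [ 2.51751429 -3.21904033  1.32249849] [-0.51794656 -0.4117547   0.00915758]
```

```bash
H="python3 -m handwheel"
sed -i '/sys.exit/d' chk.py
$H '[[[1,0,0,0,-1],[1,0,0,0,-1],[1,0,0,0,-1],[1,0,0,0,-1],[1,0,0,0,0]]]'>/dev/null; python3 chk.py 8.5
$H '[[[1,0,0,0,-1],[1,0,0,0,-1],[1,0,0,0,-1],[1,0,0,0,-1],[1,0,0,0,0]]]'; python3 chk.py 8.5
python3 -c "
from rig import ctrl
q=ctrl.sense();print(q['joints'][5],q['force'],q['wrist_torque'])"
```

```text
G [ 467.  -110.5  112. ] fit 142 dark 42.0 med 215.0
GAUGE 0.939
time_s: 10.4
eef_pos: [539.3, -109.7, 187.5]
ee_rot: [0.0, 0.431, 0.902, 0.0]
force: [4.3, -1.5, 0.7]
grip_width: 0.269
grip_force: 25.9
G [ 467.7 -109.5  112.7] fit 135 dark 42.0 med 213.0
GAUGE 1.336
-1.0957568520396341 [ 4.42711383 -1.7563923   1.54894379] [-0.16758171 -0.83693313 -0.02693915]
```

```bash
H="python3 -m handwheel"
$H '[[[1,0,0,0,-1],[1,0,0,0,-1],[1,0,0,0,-1],[1,0,0,0,-1],[1,0,0,0,0]]]'; python3 chk.py 8.5
python3 - <<'E'
from h import *
from rig import optics
w=optics.capture("wrist")
x,y=px(w,(467,-110.5,112)).astype(int);print(x,y)
cv2.imwrite("pics/w5.png",cv2.resize(w["img"][max(y-60,0):y+60,max(x-60,0):x+60],(600,600),interpolation=cv2.INTER_CUBIC))
E
```

```text
time_s: 10.95
eef_pos: [539.4, -109.6, 187.5]
ee_rot: [0.001, 0.664, 0.748, 0.001]
force: [6.1, -0.0, 0.0]
grip_width: 0.27
grip_force: 25.9
G [ 467.8 -106.5  112.7] fit 128 dark 40.0 med 206.0
GAUGE 1.95
211 234
```

View pics/w5.png

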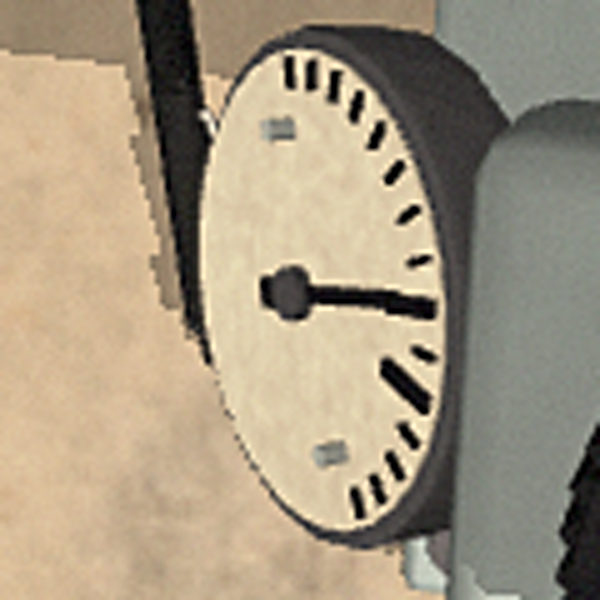

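Counting ticks from the top (0 at (288,70)), the pointer lies on the first long mark (8 N, (435,305)). So it stands at about 1.6 rad; the reader overshoots at this oblique view, and 120° × 0.6 agrees with 1.58. It needs +0.2 rad, so about 19° more. Then release, lift and turn back for a better look.

```bash
H="python3 -m handwheel"
$H '[[[1,0,0,0,-0.8],[1,0,0,0,-0.8],[1,0,0,0,-0.8],[1,0,0,0,0]]]'; python3 chk.py 8.5
$H '[[[0.5,0,0,0,0],[-0.2,0,0,0,0],[-1,0,0,0,0],[-1,0,0,0,0],[-1,0,0,0,0],[-1,0,0,0.4,0],[-1,0,0,0.6,0],[-1,0,0,0.6,0],[-1,0,0,0.4,0]]]'
$H '[[[-1,0,0,0,1],[-1,0,0,0,1],[-1,0,0,0,1],[-1,0,0,0,1],[-1,0,0,0,1],[-1,0,0,0,1],[-1,0,0,0,1],[-1,0,0,0,1],[-1,0,0,0,1],[-1,0,0,0,1]]]' >/dev/null
$H '[[[-1,0,0,0,1],[-1,0,0,0,0]]]'
python3 - <<'E'
from h import *
from rig import optics,ctrl
w=optics.capture("wrist");print("GAUGE",gauge(w,8.5,True)+ZERO)
x,y=px(w,(467,-110.5,112)).astype(int);print(x,y)
A=cv2.resize(w["img"][max(y-45,0):y+45,max(x-45,0):x+45],(450,450),interpolation=cv2.INTER_CUBIC)
s=optics.capture("side")["img"][270:380,210:330]
cv2.imwrite("pics/w6.png",np.hstack([A,cv2.resize(s,(345,450),interpolation=cv2.INTER_CUBIC)]))
E
```

```text
time_s: 11.45
eef_pos: [539.5, -109.6, 187.5]
ee_rot: [0.001, 0.779, 0.627, 0.001]
force: [7.0, -0.5, 0.2]
grip_width: 0.273
grip_force: 25.9
G [ 468.6 -106.6  113.4] fit 113 dark 60.0 med 197.0
GAUGE 2.181
time_s: 12.4
eef_pos: [539.0, -109.8, 289.4]
ee_rot: [0.001, 0.78, 0.626, 0.0]
force: [-0.4, 0.3, 0.4]
grip_width: 0.997
grip_force: 0.0
time_s: 13.6
eef_pos: [538.8, -109.8, 287.2]
ee_rot: [-0.0, 0.125, 0.992, 0.0]
force: [-0.1, 0.3, -0.6]
grip_width: 0.999
grip_force: 0.0
G [ 467.  -110.5  112. ] fit 123 dark 39.0 med 187.0
GAUGE 1.9526379606528195
303 136
```

View pics/w6.png

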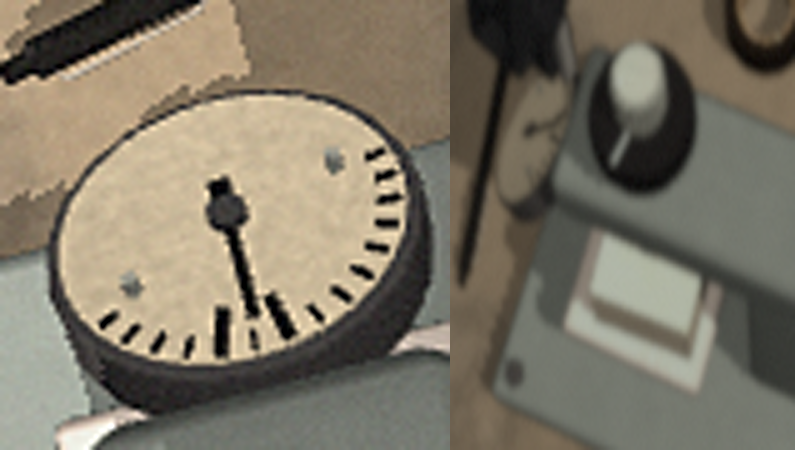

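The pointer (228,212)→(252,312) runs onto the 9 N tick (254,338), between the two long marks. The carton hasn't moved, and the gripper is open and clear of everything.

```bash
python3 -c "
from rig import ctrl
print(ctrl.finish_job())"
```

```text
the job is handed in; nothing more can be done
None
```

The carton is preloaded and the job is handed in: the large knob brought the foot down to about 0.3 rad on the gauge, then the small knob took the pointer to about 9 N, between the two long marks. I saw no movement of the carton, and the gripper was open and clear at about 14 s.

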